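# Dispense three pressing battens at the bookbinding table

### The job

Set the white tray flat and square inside the yellow outline under the outlet of the blue batten dispenser, with its green tab facing away from the machine. Then press the red lever all the way down exactly three times, letting it come fully up after each press, so that three battens lie in the tray and the rest stay in the machine. Leave the jar, the mug and the brush where they are.

Things in the scene. Friction and masses are not known exactly. Their poses are not given: they have to be found in the camera images.
- dispenser: Blue fixed batten dispenser, 235 mm tall; origin on the table under the middle of its magazine. -x points out of its outlet, -y to the lever's side, z up. The magazine (46 mm in x, 134 mm in y) has a clear window over the outlet. Its lip (underside 69 mm above the table) ends at x = -22 mm and overhangs the docked tray; the machine's foot begins at x = 10 mm, 2 mm behind a tray docked exactly.
- dock (a point): Where the centre of the tray belongs (15 mm above the table): the middle of a place marked by a thin yellow outline on the table (three lines, open towards the machine), at x = -62 mm, y = 0 of the dispenser. Axes as the dispenser: -x points away from the machine.
- magazine (a point): Centre of the magazine's floor, 75 mm above the table, under a stack of five battens; axes as the dispenser. Each full press of the lever pushes the lowest batten 46 mm towards -x, off the lip, and it drops into what stands below; when the lever has come back up the stack sinks by one batten.
- lever (a joint): Angle of the dispenser's red sprung hand lever, rad: 0 at rest (up, held by its spring), 0.42 at the lower stop. Battens drop only near the bottom, so press beyond 0.39. It takes about 5 N at the pad at first and 12 N at the bottom, and springs back up by itself when let go.
- lever_pad (a point): Point on top of the lever's red paddle (60 mm in the dispenser's x, 80 mm long, 10 mm thick), 26 mm from its outer end; 150 mm above the table at rest, 104 mm at the stop, hardly moving sideways. Axes turn with the lever. The paddle sticks out to the dispenser's -y, rising 12 degrees outward at rest, sloping 12 degrees down outward at the stop. Hinge along x, 106 mm inward (+y).
- ledge (a point): Middle of the outer lower edge of the blue refill ledge (90 mm in x, 64 mm deep in y, 6 mm thick) with two fixed spare battens on top, over the inner part of the paddle, 215 mm above the table and 5 mm inward of the pad point. So a tool must reach the paddle slanting, its upper end leaning outward (dispenser's -y) by about 35 degrees. Axes as the dispenser.
- tray_mid (a point): Centre of the loose white tray, half-way up its walls (15 mm above its underside). Outside 140 mm in its x, 170 mm in its y, walls 30 mm high and 5 mm thick, 0.25 kg. When docked its axes agree with those of dock, the green tab being on the side away from the machine.
- tray_grip (a point): Grip point on the tray's upright green tab, 64 mm in the tray's -x from its centre and 62 mm above its underside. The tab is 12 mm thick (in the tray's x), 70 mm wide (in y), its top 82 mm above the underside; the tray's walls reach 30 mm. Axes as the tray.
- batten1_mid (a point): Centre of loose wooden batten 1 (counted from the bottom of the stack at the start), 30 x 120 x 12 mm (x, y, z), about 35 g
- batten2_mid (a point): Centre of loose wooden batten 2 (counted from the bottom of the stack at the start), 30 x 120 x 12 mm (x, y, z), about 35 g
- batten3_mid (a point): Centre of loose wooden batten 3 (counted from the bottom of the stack at the start), 30 x 120 x 12 mm (x, y, z), about 35 g
- batten4_mid (a point): Centre of loose wooden batten 4 (counted from the bottom of the stack at the start), 30 x 120 x 12 mm (x, y, z), about 35 g
- batten5_mid (a point): Centre of loose wooden batten 5 (counted from the bottom of the stack at the start), 30 x 120 x 12 mm (x, y, z), about 35 g
- paste_jar: Closed jar of paste with a white lid, 80 mm across and 100 mm tall, a bystander; origin at the centre of its underside
- mug: Blue mug, 80 mm across and 90 mm tall, a bystander; origin at the centre of its underside
- brush: Paste brush lying on the table, a bystander, under 30 mm high; origin near its middle

How it is judged:
By the outcome, as a careful person would: the job done as asked, in the order asked, and still so for the second after the job is handed in, with the robot touching nothing.
It also fails if it takes over 62 s, if anything falls off the work surface, if the arm or the gripper's body presses on something with over 40 N, if the wrist force passes 120 N, or if a joint passes its speed limit or range.

### The arm

A 7-joint arm with a two-finger parallel gripper is mounted at the origin on the work surface. World frame = base frame: x ahead of the robot, y to its left, z up, the work surface at z = 0. Lengths are in mm, angles in rad, forces in N, time in s.
With the tool pointing down it reaches from about 400 to 875 mm from the base axis. Payload 4.4 kg.
Tool frame: the origin (TCP) lies at the very end of the fingers, on their centre line; the grasp point (between the pads) lies 19 mm behind it; z points along the fingers, y is the direction in which the jaws open and shut (so a half turn about z gives the same grasp; the last joint's range is limited). The gripper opens to 85 mm and grips with 20 to 120 N. Pads are 22 mm wide; open, the fingers measure 114 mm over their backs; the gripper's body (76 mm by 85 mm) begins 54 mm behind the grasp point. The pads swing forward as they close: fully open they stand 13 mm farther back than shut.
Start: joints at [-1.226, 0.628, 0.038, 1.517, -0.027, 0.996, -0.02], TCP at [259.55, 595.946, 193.313] pointing down, gripper open.
Joint ranges: [-3.06, 3.06], [-0.37, 2.12], [-1.25, 1.32], [0.18, 2.47], [-1.1, 4.24], [0.23, 1.98], [-2.94, 2.94]. Speed limits (rad/s): [2.57, 2.57, 3.14, 3.14, 3.14, 3.14, 3.14].

### API

Orientations are given as [roll, pitch, yaw] about the fixed x, y, z axes, in that order (R = Rz(yaw) Ry(pitch) Rx(roll)).
In Python, from cell import ctrl gives the robot as it stands.
- The arm moves only by the shell command python3 -m pendant 'ROWS'. ROWS is JSON, a list of rows, each a list of 7 numbers: the shift along the world's x, y, z in m, then the turn, a rotation vector about the world's x, y, z in rad, then the opening, from -1 (shut) to 1 (fully open). A call has 1 to 8 rows; each row is the pose to reach, as a shift and turn from the pose commanded when the call began; what a row does not reach only later rows make up. A row lasts 1/10 s, in which the tool goes at most 50 mm and 8.59 degrees, less where a joint would pass 70% of its speed; a pose out of reach is approached as far as the arm can. A call with a gripper value outside its range is refused whole. The fingers move at their own pace and stop on an object; the grip force is fixed at half the most. Time passes only in rows, so rows that repeat a pose let the fingers close. It gives the time, the measured TCP pose, the force and the opening at its end, in the units of the state.
- ctrl.read_state(): the state, without advancing time (a new reading comes with each control period).
- ctrl.get_image(name): name is "side" or "top"; returns the picture (420x560x3 uint8, blue, green, red); there is no depth.
- ctrl.get_calibration(name): a dict with "fx", "fy", "cx", "cy" (pixels), "dist_coeffs" ([k1, k2, p1, p2, k3] as OpenCV has them; the pictures are not rectified), "R" (3x3) and "t" (3): a world point X has camera coordinates R X + t. Camera axes: x right, y down, z forward; pixel columns grow to the right and rows downward; lengths in mm; the calibration is good to about 2 mm. A picture is of the moment at which its call begins. get_calibration takes no time and is no camera call.
- ctrl.finish_job(): hands the job in, once; it reports no verdict.
The state is a dict: "clock": time; "qpos": joint angles; "qd": joint speeds; "tau": joint torques, N m; "eef_pos": TCP position; "tool_rot": TCP orientation; "force": force on the tool from outside, world axes, zero at the start; "torque": the same for the moment, N m; "width": finger opening in mm.
Only numpy, scipy, OpenCV 4.12 (cv2) and the standard library are available. Lean on these libraries where they do the work, as an engineer would, in place of code of your own. Each camera call takes 0.05 s, during which the arm holds its last target. There are 200 camera calls.

## Working session

There is one attempt and no reset: what is moved stays moved. The work goes in short steps, Python scripts to look and compute and a shell command to move; the robot and the scene stay as the last step left them, time stands still between calls to the robot, and variables do not carry over. Pictures are saved under pics/ and viewed, about 8 in all and at most 12, crops included, and the job is handed in when it is done.

```bash
ls; mkdir -p pics
python3 - <<'E'
from cell import ctrl
import cv2
s=ctrl.read_state(); print({k:s[k] for k in('clock','eef_pos','tool_rot','force','width')})
for n in('side','top'):
    cv2.imwrite(f'pics/{n}0.png',ctrl.get_image(n)); print(n,ctrl.get_calibration(n))
E
```

```text
pics
{'clock': 0.0, 'eef_pos': array([259.24731347, 595.27148303, 192.38462811]), 'tool_rot': array([-3.13966187e+00,  3.97703051e-05,  2.73080870e+00]), 'force': array([-0.3841331 , -0.05710438,  0.55165885]), 'width': 85.39994158282568}
side {'fx': 441.71771975104025, 'fy': 441.71771975104025, 'cx': 274.7194970413924, 'cy': 200.60085637960645, 'dist_coeffs': array([-0.01253184,  0.        ,  0.        ,  0.        ,  0.        ]), 'R': array([[-0.52395396,  0.85153459,  0.01900257],
       [ 0.64017636,  0.40842408, -0.65066427],
       [-0.56182424, -0.32875313, -0.75912773]]), 't': array([ 296.56739657, -257.66892626, 1740.80746335])}
top {'fx': 426.61639267578977, 'fy': 426.61639267578977, 'cx': 279.0032459718867, 'cy': 209.96025524190125, 'dist_coeffs': array([0.0178739, 0.       , 0.       , 0.       , 0.       ]), 'R': array([[-0.02852102, -0.99957866, -0.00538962],
       [-0.99487376,  0.02890927, -0.09690436],
       [ 0.09701934,  0.00259818, -0.9952791 ]]), 't': array([   7.40238025,  589.16131825, 1164.31906835])}
```

View pics/top0.png

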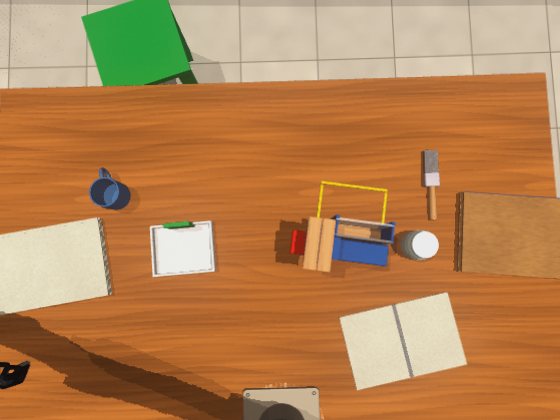

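View pics/side0.png

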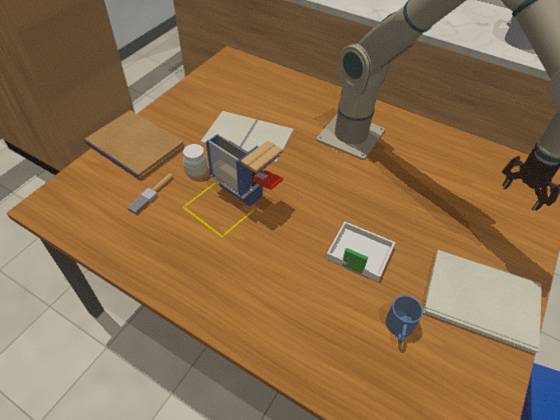

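The top view shows the tray at about (183,249) with its tab at (178,225), the yellow outline corners at about (322,182) and (387,190), and the lever's red paddle at (298,243). The machine opens towards the top of the picture. I'll enlarge this area.

Run:
```python
import cv2
a=cv2.imread('pics/top0.png')
cv2.imwrite('pics/c1.png',cv2.resize(a[170:290,270:410],None,fx=5,fy=5,interpolation=cv2.INTER_CUBIC))
cv2.imwrite('pics/c2.png',cv2.resize(a[210:285,140:225],None,fx=7,fy=7,interpolation=cv2.INTER_CUBIC))
```

```text
(no output)
```

View pics/c1.png

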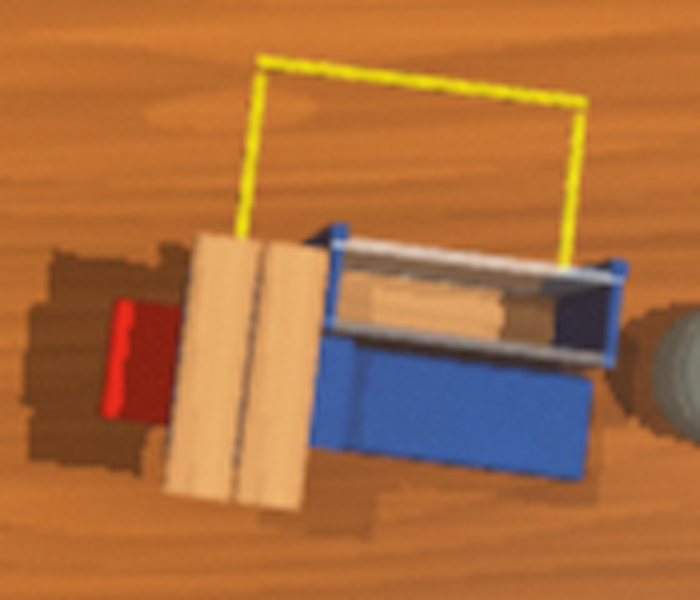

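View pics/c2.png

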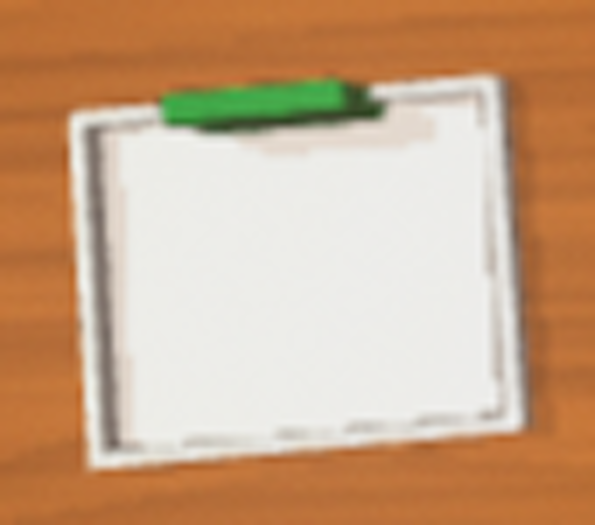

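c1 shows the outline corners at (262,64) and (583,102), with the side lines reaching down to (242,235) and (566,265). The magazine's top corners are at (340,232), (624,266) and (612,364). c2 shows the tray rim corners at (71,113), (501,77), (523,428) and (92,466), and the green tab's top running from (162,95) to (345,82).

```bash
cat > h.py <<'E'
import numpy as np, cv2
from cell import ctrl
def ray(n,px,z):
    c=ctrl.get_calibration(n);K=np.array([[c['fx'],0,c['cx']],[0,c['fy'],c['cy']],[0,0,1.]])
    p=cv2.undistortPoints(np.array(px,float).reshape(-1,1,2),K,np.array(c['dist_coeffs'])).reshape(-1,2)
    R=np.array(c['R']);t=np.array(c['t']);d=np.c_[p,np.ones(len(p))]@R;o=-R.T@t
    return o+d*((z-o[2])/d[:,2])[:,None]
def proj(n,X):
    c=ctrl.get_calibration(n);K=np.array([[c['fx'],0,c['cx']],[0,c['fy'],c['cy']],[0,0,1.]])
    return cv2.projectPoints(np.array(X,float).reshape(-1,1,3),cv2.Rodrigues(np.array(c['R']))[0],np.array(c['t']),K,np.array(c['dist_coeffs']))[0].reshape(-1,2)
def crop(px,s,ox,oy): return (np.array(px,float)+.5)/s-.5+np.array([ox,oy])
E
python3 - <<'E'
from h import *
np.set_printoptions(precision=1,suppress=True)
o=ray('top',crop([(262,64),(583,102),(242,235),(566,265)],5,270,170),0);print('outline\n',o)
m=ray('top',crop([(340,232),(624,266),(612,364)],5,270,170),235);print('mag\n',m)
l=ray('top',crop([(120,298),(105,417)],5,270,170),155);print('lever end\n',l)
L=ray('top',crop([(197,234),(328,246),(300,510),(165,492)],5,270,170),233);print('spare battens\n',L)
t=ray('top',crop([(71,113),(501,77),(523,428),(92,466)],7,140,210),30);print('tray\n',t,t.mean(0))
g=ray('top',crop([(162,95),(345,80)],7,140,210),82);print('tab\n',g)
for a,b in((o[0],o[1]),(o[2],o[0]),(o[3],o[1]),(m[0],m[1]),(l[1],l[0]),(t[0],t[1]),(t[3],t[2]),(t[3],t[0]),(t[2],t[1]),(g[0],g[1])):
    d=b-a;print(np.hypot(*d[:2]),np.degrees(np.arctan2(d[1],d[0])))
E
```

```text
outline
 [[ 668.  -135.5    0. ]
 [ 640.5 -318.6    0. ]
 [ 569.6 -120.3    0. ]
 [ 547.2 -304.     0. ]]
mag
 [[ 551.1 -144.7  235. ]
 [ 531.7 -274.2  235. ]
 [ 487.  -266.3  235. ]]
lever end
 [[527.7 -44.8 155. ]
 [469.1 -35.5 155. ]]
spare battens
 [[ 552.3  -78.9  233. ]
 [ 545.  -139.2  233. ]
 [ 424.7 -121.4  233. ]
 [ 434.6  -60.1  233. ]]
tray
 [[555.4 351.4  30. ]
 [564.8 180.4  30. ]
 [426.1 173.5  30. ]
 [416.3 342.9  30. ]] [490.6 262.   30. ]
tab
 [[557.7 300.9  82. ]
 [561.4 231.3  82. ]]
185.14625646259876 -98.54739880906169
99.56534126966226 -8.774619607227033
94.47453134795404 -8.88320484788073
130.99022324086144 -98.52592609926181
59.372752047228616 -9.007747608144179
171.25372105006244 -86.86338547928369
169.69259326850968 -86.68646243651334
139.40843092342485 3.493155884860815
138.88347668764624 2.85012975196866
69.68505864149488 -86.96186503991429
```

```bash
python3 -m pendant '[[0.294,-0.330,-0.04,0,0,-1.105,1],[0.294,-0.330,-0.04,0,0,-1.105,1],[0.294,-0.330,-0.04,0,0,-1.105,1],[0.294,-0.330,-0.04,0,0,-1.105,1],[0.294,-0.330,-0.04,0,0,-1.105,1],[0.294,-0.330,-0.04,0,0,-1.105,1],[0.294,-0.330,-0.04,0,0,-1.105,1],[0.294,-0.330,-0.04,0,0,-1.105,1]]'; python3 -m pendant '[[0,0,0,0,0,0,1],[0,0,0,0,0,0,1],[0,0,0,0,0,0,1]]'
```

```text
clock: 0.9
eef_pos: [525.3, 297.0, 156.8]
tool_rot: [-3.141, 0.0, 1.622]
force: [0.7, 0.8, 0.5]
width: 85.5
clock: 1.2
eef_pos: [523.4, 299.8, 156.9]
tool_rot: [-3.14, -0.001, 1.628]
force: [-0.2, 0.7, -0.3]
width: 85.3
```

```bash
python3 -m pendant '[[0.0305,-0.0345,0,0,0,0,1],[0.0305,-0.0345,0,0,0,0,1],[0.0305,-0.0345,-0.05,0,0,0,1],[0.0305,-0.0345,-0.09,0,0,0,1],[0.0305,-0.0345,-0.113,0,0,0,1],[0.0305,-0.0345,-0.113,0,0,0,1],[0.0305,-0.0345,-0.113,0,0,0,1]]'
python3 - <<'E'
from h import *
a=ctrl.get_image('side');cv2.imwrite('pics/s1.png',cv2.resize(a[170:310,290:450],None,fx=5,fy=5,interpolation=cv2.INTER_CUBIC)[:600])
E
```

```text
clock: 1.9
eef_pos: [554.8, 265.2, 44.7]
tool_rot: [3.142, -0.0, 1.627]
force: [0.6, -0.4, 1.6]
width: 85.2
```

View pics/s1.png

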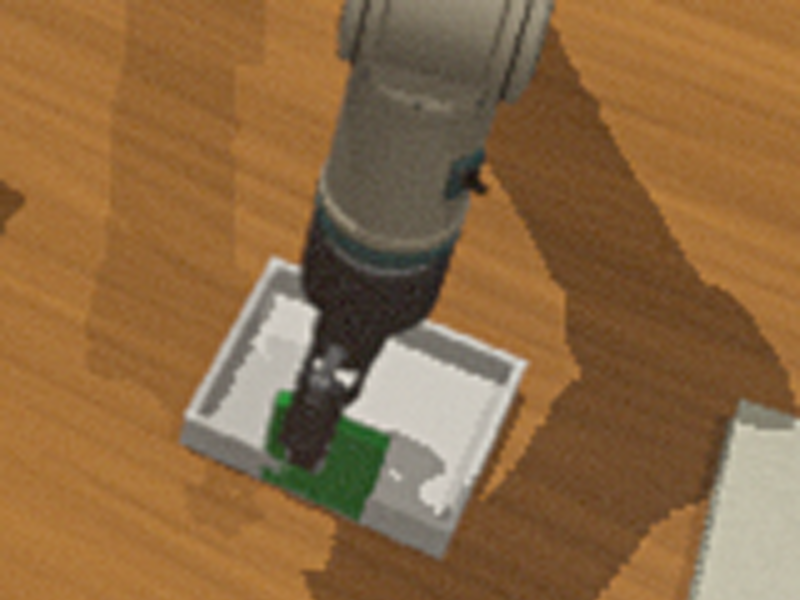

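The fingers straddle the green tab, with the front finger at (305,450) and the tab spanning about (265–390, 395–515). Next I close and lift.

```bash
python3 -m pendant '[[0,0,0,0,0,0,-1],[0,0,0,0,0,0,-1],[0,0,0,0,0,0,-1],[0,0,0,0,0,0,-1],[0,0,0,0,0,0,-1],[0,0,0,0,0,0,-1],[0,0,0,0,0,0,-1],[0,0,0,0,0,0,-1]]'; python3 -m pendant '[[0,0,0.01,0,0,0,-1],[0,0,0.02,0,0,0,-1],[0,0,0.025,0,0,0,-1],[0,0,0.025,0,0,0,-1],[0,0,0.025,0,0,0,-1]]'
```

```text
clock: 2.75
eef_pos: [555.1, 264.0, 44.2]
tool_rot: [-3.142, -0.0, 1.626]
force: [-0.0, 0.7, 0.4]
width: -0.5
clock: 3.25
eef_pos: [555.1, 264.1, 69.6]
tool_rot: [3.141, -0.0, 1.626]
force: [0.3, 0.1, -0.2]
width: 0.4
```

Run:
```python
from h import *
a=ctrl.get_image('side');b=ctrl.get_image('top')
f=lambda q:cv2.resize(q,None,fx=4,fy=4,interpolation=cv2.INTER_CUBIC)
cv2.imwrite('pics/s2.png',np.hstack([f(a[190:310,300:400]),f(b[180:300,135:235])]))
print(proj('side',[(555,264,70),(555,264,45),(554.5,265.5,82)]),proj('top',[(555,264,70)]))
```

```text
[[354.13881673 255.36241816]
 [352.82454835 260.05647028]
 [355.32718972 253.16897914]] [[177.66624819 224.02782234]]
```

View pics/s2.png

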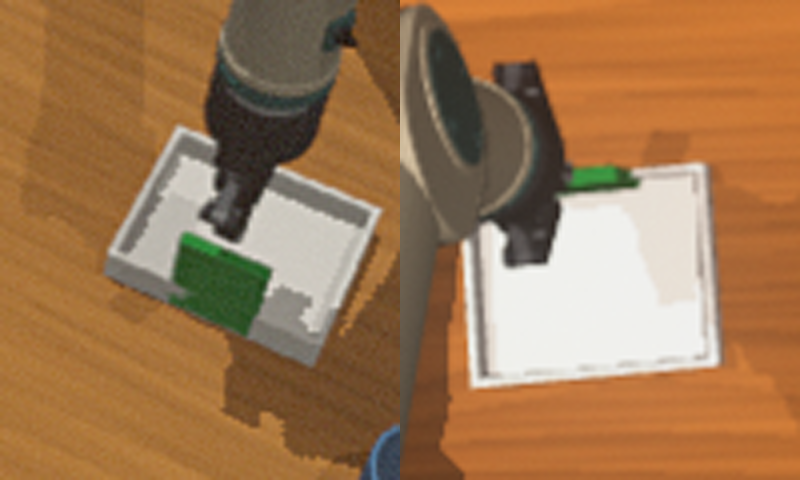

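Run:
```python
from h import *
np.set_printoptions(precision=1,suppress=True)
print('open front tip s1',proj('side',[(555+43,265,58),(555+57,265,58),(555-43,265,58)]).tolist())
print('body top',proj('top',[(555-57,264,150),(555+57,264,150),(555,264,143)]).tolist())
a=ctrl.get_image('side')
cv2.imwrite('pics/s3.png',cv2.resize(a[220:285,325:395],None,fx=8,fy=8,interpolation=cv2.INTER_CUBIC))
print(proj('side',[(548,300,82),(548,230,82),(560,300,82),(560,230,82)]).tolist(), ctrl.read_state()['qpos'])
```

```text
open front tip s1 [[347.5022279338794, 268.4096734129921], [345.395516658921, 271.9556710252293], [359.8907550336287, 247.54897989356155]]
body top [[170.00788992605044, 244.8111183874453], [169.84871053328726, 199.39041783274993], [170.65583713029514, 222.17270760093683]]
[[367.17711022149797, 256.92378616829], [345.2399762140608, 246.19272256310384], [365.4762739300603, 259.90355235043813], [343.4541691896427, 249.06395489832357]] [-0.7  0.7  0.3  1.7 -0.3  0.7 -0.2]
```

View pics/s3.png

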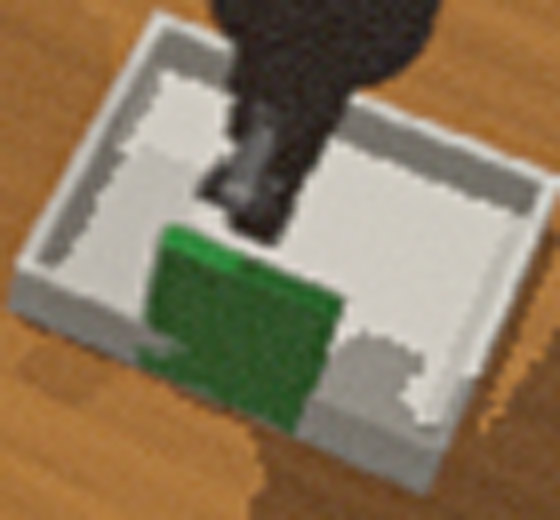

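The side crop shows the closed fingertip ending at about (358,250), just above the tab's top edge. With the reported TCP it should be lower, at about (354,255). So the true tip seems to be higher than reported, and the fingers closed over the tab. I'll probe down gently with closed fingers.

```bash
for i in 1 2; do python3 -m pendant '[[0,0,-0.004,0,0,0,-1],[0,0,-0.008,0,0,0,-1],[0,0,-0.012,0,0,0,-1],[0,0,-0.012,0,0,0,-1]]'|egrep 'eef|force'; done;  for i in 1 2 3; do python3 -m pendant '[[0,0,-0.002,0,0,0,-1],[0,0,-0.004,0,0,0,-1],[0,0,-0.004,0,0,0,-1]]'|egrep 'eef|force'; done
```

```text
eef_pos: [554.4, 263.7, 56.3]
force: [0.2, -0.3, 0.3]
eef_pos: [554.5, 263.8, 44.5]
force: [-0.5, -0.9, -0.7]
eef_pos: [557.1, 264.2, 44.1]
force: [-2.1, -0.5, 16.5]
eef_pos: [561.5, 264.6, 44.1]
force: [-3.0, -3.6, 36.3]
eef_pos: [567.3, 265.0, 43.8]
force: [-0.5, -3.7, 51.0]
```

```bash
python3 -m pendant '[[0,0,0.03,0,0,0,-1],[0,0,0.06,0,0,0,1],[-0.013,0,0.06,0,0,0,1],[-0.013,0,0.06,0,0,0,1],[-0.013,0,0.06,0,0,0,1],[-0.013,0,0.06,0,0,0,1]]'
python3 - <<'E'
from h import *
a=ctrl.get_image('side');b=ctrl.get_image('top')
f=lambda q:cv2.resize(q,None,fx=5,fy=5,interpolation=cv2.INTER_CUBIC)
cv2.imwrite('pics/s4.png',np.hstack([f(a[190:300,325:400]),f(b[190:300,145:230])]))
E
```

```text
clock: 5.7
eef_pos: [542.2, 263.8, 92.6]
tool_rot: [-3.141, 0.001, 1.626]
force: [-0.5, -0.6, -0.6]
width: 72.3
```

View pics/s4.png

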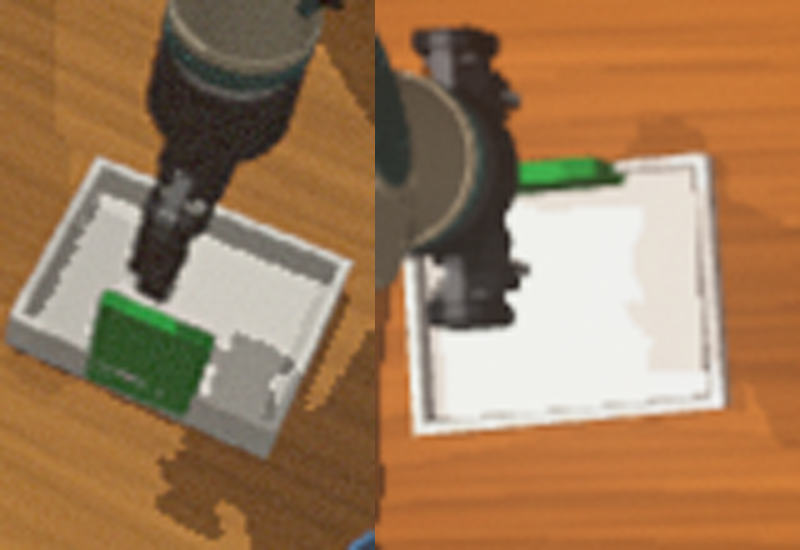

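The tray is unmoved: its rim corner is still at about (211.6,221). The tip touched the 82 mm tab top at a reported z of 44, so the true tip is about 38 mm above the reported one. I'll go lower and grip again.

```bash
python3 -m pendant '[[0.012,0.001,0,0,0,0,1],[0.012,0.001,-0.03,0,0,0,1],[0.012,0.001,-0.06,0,0,0,1],[0.012,0.001,-0.07,0,0,0,1],[0.012,0.001,-0.08,0,0,0,1],[0.012,0.001,-0.084,0,0,0,1],[0.012,0.001,-0.084,0,0,0,1]]'; python3 -m pendant '[[0,0,0,0,0,0,-1],[0,0,0,0,0,0,-1],[0,0,0,0,0,0,-1],[0,0,0,0,0,0,-1],[0,0,0,0,0,0,-1],[0,0,0,0,0,0,-1],[0,0,0,0,0,0,-1],[0,0,0,0,0,0,-1]]'
```

```text
clock: 6.5
eef_pos: [554.4, 265.0, 9.4]
tool_rot: [3.141, -0.0, 1.626]
force: [-0.1, -0.1, -0.2]
width: 85.4
clock: 7.3
eef_pos: [554.2, 265.1, 9.6]
tool_rot: [3.141, -0.0, 1.626]
force: [-1.5, -0.6, 4.5]
width: 11.6
```

```bash
python3 -m pendant '[[0,0,0.015,0,0,0,-1],[0,0,0.025,0,0,0,-1],[0.03,-0.03,0.025,0,0,-0.04,-1],[0.065,-0.065,0.025,0,0,-0.08,-1],[0.1,-0.1,0.025,0,0,-0.12,-1],[0.135,-0.135,0.025,0,0,-0.16,-1],[0.167,-0.165,0.025,0,0,-0.208,-1],[0.167,-0.165,0.025,0,0,-0.208,-1]]'; python3 -m pendant '[[0,-0.03,0,0,0,0,-1],[0,-0.07,0,0,0,0,-1],[0,-0.11,0,0,0,0,-1],[0,-0.15,0,0,0,0,-1],[0,-0.19,0,0,0,0,-1],[0,-0.23,0,0,0,0,-1],[0,-0.27,0,0,0,0,-1],[0,-0.30,0,0,0,0,-1]]';python3 -m pendant '[[0,-0.02,0,0,0,0,-1],[0,-0.037,0,0,0,0,-1],[0,-0.037,0,0,0,0,-1],[0,-0.037,0,0,0,0,-1]]'
```

```text
clock: 8.1
eef_pos: [726.3, 89.7, 35.6]
tool_rot: [3.134, 0.006, 1.409]
force: [0.5, -1.5, -2.0]
width: 11.2
clock: 8.9
eef_pos: [720.3, -203.9, 35.0]
tool_rot: [3.141, 0.002, 1.416]
force: [-0.1, -0.1, -2.5]
width: 11.3
clock: 9.3
eef_pos: [721.4, -234.9, 34.1]
tool_rot: [-3.141, -0.002, 1.419]
force: [0.3, 1.6, -3.3]
width: 11.3
```

```bash
python3 -m pendant '[[-0.03,0.003,0,0,0,0,-1],[-0.055,0.006,0,0,0,0,-1],[-0.072,0.009,0,0,0,0,-1],[-0.078,0.0101,0,0,0,0,-1],[-0.078,0.0101,0,0,0,0,-1],[-0.078,0.0101,-0.01,0,0,0,-1],[-0.078,0.0101,-0.018,0,0,0,-1],[-0.078,0.0101,-0.018,0,0,0,-1]]'; python3 -m pendant '[[0,0,-0.003,0,0,0,-1],[0,0,-0.006,0,0,0,-1],[0,0,-0.006,0,0,0,-1]]'
python3 - <<'E'
from h import *
a=ctrl.get_image('top')
cv2.imwrite('pics/s5.png',cv2.resize(a[165:265,290:430],None,fx=5.5,fy=5.5,interpolation=cv2.INTER_CUBIC))
E
```

```text
clock: 10.1
eef_pos: [642.4, -226.1, 14.0]
tool_rot: [-3.139, -0.001, 1.418]
force: [-0.5, 0.6, -2.4]
width: 11.4
clock: 10.4
eef_pos: [643.2, -227.0, 10.0]
tool_rot: [3.141, 0.0, 1.418]
force: [1.0, 0.2, -2.1]
width: 11.0
```

View pics/s5.png

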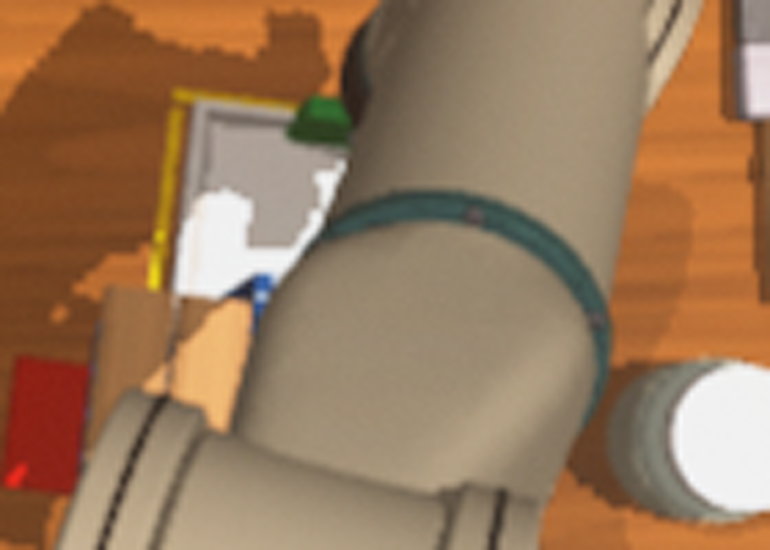

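The tray is inside the outline, with its rim corner at about (195,100) next to the yellow corner at (180,95). I'll settle it, release, and retreat upwards so I can inspect it.

```bash
python3 -m pendant '[[-0.0005,0.002,-0.001,0,0,0,-1],[-0.0005,0.002,-0.002,0,0,0,-1],[-0.0005,0.002,-0.002,0,0,0,-1]]';python3 -m pendant '[[0,0,0,0,0,0,1],[0,0,0,0,0,0,1],[0,0,0,0,0,0,1],[0,0,0,0,0,0,1],[0,0,0,0,0,0,1],[0,0,0.03,0,0,0,1],[0,0,0.08,0,0,0,1],[0,0,0.13,0,0,0,1]]';python3 -m pendant '[[0,0.05,0.05,0,0,0,1],[0,0.1,0.1,0,0,0,0],[0,0.15,0.1,0,0,0,-1],[0,0.2,0.1,0,0,0,-1],[0,0.25,0.1,0,0,0,-1],[0,0.3,0.1,0,0,0,-1],[0,0.3,0.1,0,0,0,-1],[0,0.3,0.1,0,0,0,-1]]'
python3 - <<'E'
from h import *
a=ctrl.get_image('top')
cv2.imwrite('pics/s6.png',cv2.resize(a[170:290,270:410],None,fx=5,fy=5,interpolation=cv2.INTER_CUBIC))
E
```

```text
clock: 10.75
eef_pos: [642.9, -225.6, 9.6]
tool_rot: [3.14, 0.001, 1.418]
force: [-1.4, -0.4, 5.2]
width: 11.2
clock: 11.55
eef_pos: [641.7, -224.6, 138.8]
tool_rot: [-3.139, -0.0, 1.418]
force: [1.1, -0.3, 0.8]
width: 85.2
clock: 12.35
eef_pos: [642.0, 84.0, 237.9]
tool_rot: [-3.14, -0.005, 1.428]
force: [0.7, 0.8, -0.9]
width: -0.2
```

View pics/s6.png

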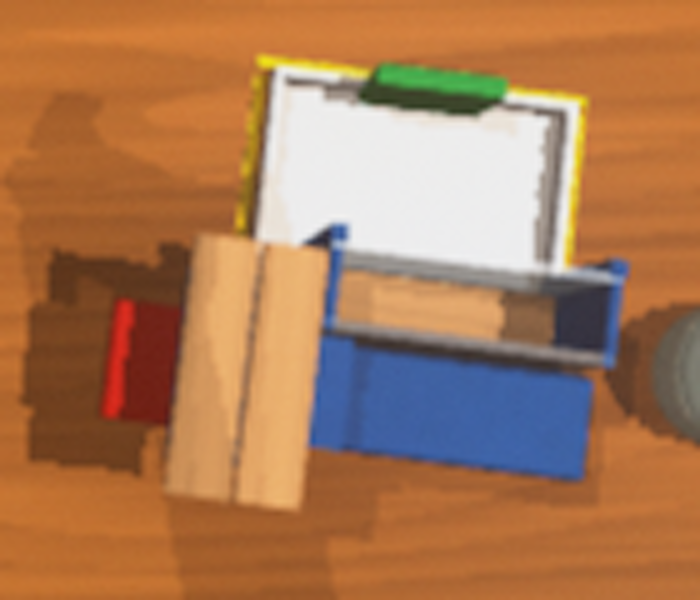

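The tray's front rim corners are at (272,67) and (583,98), and its sides run to (256,240) on the left and (567,265) on the right. I'll compute its pose and plan the lever press.

Run:
```python
from h import *
np.set_printoptions(precision=1,suppress=True)
r=ray('top',crop([(272,67),(583,98),(256,240),(567,265)],5,270,170),30);print(r)
for a,b in((r[0],r[1]),(r[2],r[0]),(r[3],r[1])):
    d=b-a;print(np.hypot(*d[:2]),np.degrees(np.arctan2(d[1],d[0])))
u=np.array([np.cos(np.radians(-8.75)),np.sin(np.radians(-8.75)),0])
c=(r[0]+r[1])/2-70*u;print('centre',c,'in disp -x',(c-[519,-205.5,30])@u)
s=ctrl.read_state();print(s['qpos'],s['eef_pos'])
from scipy.spatial.transform import Rotation as R
# tool axis for press: leaning outward 35deg
yd=np.array([-0.152,-0.988,0]);th=np.radians(35)
z=-np.cos(th)*np.array([0,0,1])+np.sin(th)*yd
rot=R.from_rotvec(np.cross([0,0,-1],z)/np.linalg.norm(np.cross([0,0,-1],z))*th)
print('toolz',z,'rotvec',rot.as_rotvec())
pad=np.array([494.5,-65.3,150])
print('tip for 38mm short tool, pad+20mm along axis: reported TCP',pad-20*z+38*z)
```

```text
[[ 661.4 -138.    30. ]
 [ 638.6 -311.2   30. ]
 [ 564.2 -125.4   30. ]
 [ 545.3 -297.4   30. ]]
174.6307694732747 -97.47320700064691
97.94553819168402 -7.43241202680492
94.32589120683525 -8.408775784559177
centre [ 580.8 -214.    30. ] in disp -x 62.38395835196875
[-0.4  0.6  0.3  1.5 -0.2  1.1 -0.1] [642.1  79.3 238. ]
toolz [-0.1 -0.6 -0.8] rotvec [-0.6  0.1  0. ]
tip for 38mm short tool, pad+20mm along axis: reported TCP [492.9 -75.5 135.3]
```

```bash
python3 -m pendant '[[-0.02,0,0,-0.12,0.0186,0,-1],[-0.05,0,0,-0.24,0.037,0,-1],[-0.08,-0.02,0,-0.36,0.056,0,-1],[-0.11,-0.05,-0.01,-0.48,0.075,0,-1],[-0.1416,-0.08,-0.02,-0.604,0.093,0,-1],[-0.1416,-0.104,-0.028,-0.604,0.093,0,-1],[-0.1416,-0.104,-0.028,-0.604,0.093,0,-1],[-0.1416,-0.104,-0.028,-0.604,0.093,0,-1]]'
python3 - <<'E'
from h import *
s=ctrl.read_state();print(s['qpos'],s['eef_pos'],s['tool_rot'])
a=ctrl.get_image('side');b=ctrl.get_image('top')
f=lambda q:cv2.resize(q,None,fx=4,fy=4,interpolation=cv2.INTER_CUBIC)
cv2.imwrite('pics/s7.png',np.hstack([f(a[110:240,205:305]),f(b[170:300,250:350])]))
p=s['eef_pos'];from scipy.spatial.transform import Rotation as R
z=R.from_euler('xyz',s['tool_rot']).as_matrix()[:,2];print(z)
for n,o in(('side',[205,110]),('top',[250,170])): print(n,'rep,tool38,world38,pad',((proj(n,[p,p-38*z,p+[0,0,38],[494.5,-65.3,150]])-o)*4).round().tolist())
E
```

```text
clock: 13.2
eef_pos: [501.3, -30.2, 210.7]
tool_rot: [3.14, 0.611, 1.414]
force: [0.3, 0.3, 0.3]
width: -0.2
[-0.7613158   0.64608037  0.59207472  1.81801795  0.25780752  1.02289176
 -0.5454603 ] [501.30279476 -30.16894764 210.74577505] [3.14001837 0.61100499 1.41415577]
[-0.08794111 -0.56691206 -0.81907086]
side rep,tool38,world38,pad [[295.0, 246.0], [320.0, 230.0], [297.0, 209.0], [259.0, 278.0]]
top rep,tool38,world38,pad [[154.0, 277.0], [117.0, 271.0], [155.0, 276.0], [209.0, 290.0]]
```

View pics/s7.png

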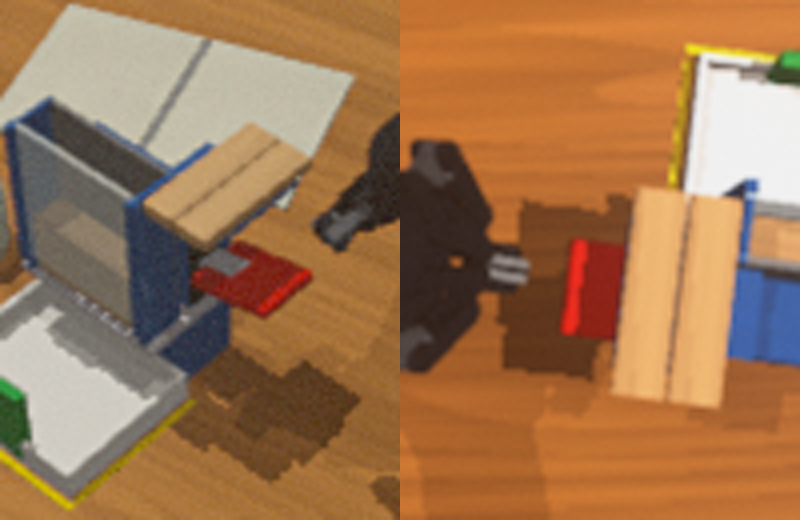

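The top view shows the fingertip at (527,268) and the paddle's outer end at about (570,285). Both views fit a tip that lies about 36 mm behind the reported TCP along the tool axis. I'll move in over the pad.

```bash
python3 -m pendant '[[-0.003,-0.017,-0.022,0,0,0,-1],[-0.0065,-0.037,-0.044,0,0,0,-1],[-0.010,-0.0555,-0.0657,0,0,0,-1],[-0.010,-0.0555,-0.0657,0,0,0,-1],[-0.010,-0.0555,-0.0657,0,0,0,-1]]'; for i in 1 2 3 4; do python3 -m pendant '[[0,0,-0.005,0,0,0,-1],[0,0,-0.010,0,0,0,-1],[0,0,-0.010,0,0,0,-1]]'|egrep 'eef|force'; done
```

```text
clock: 13.8
eef_pos: [491.9, -84.0, 145.0]
tool_rot: [3.14, 0.61, 1.417]
force: [0.7, 0.2, 0.4]
width: -0.3
eef_pos: [491.3, -83.4, 134.3]
force: [0.1, 0.9, -0.5]
eef_pos: [491.2, -84.2, 124.3]
force: [0.6, 1.4, 3.4]
eef_pos: [491.7, -83.9, 114.6]
force: [0.5, 3.0, 5.4]
eef_pos: [492.0, -83.2, 104.6]
force: [0.1, 5.5, 6.7]
```

Contact came at a reported z of about 124, as expected, so the bottom should be near 78.

```bash
python3 -m pendant '[[0,0,-0.006,0,0,0,-1],[0,0,-0.012,0,0,0,-1],[0,0,-0.018,0,0,0,-1],[0,0,-0.022,0,0,0,-1],[0,0,-0.022,0,0,0,-1]]'|egrep 'eef|force';  for i in 1 2 3; do python3 -m pendant '[[0,0,-0.002,0,0,0,-1],[0,0,-0.003,0,0,0,-1],[0,0,-0.003,0,0,0,-1]]'|egrep 'eef|force'; done
```

```text
eef_pos: [492.1, -83.7, 82.9]
force: [0.5, 4.5, 8.2]
eef_pos: [492.0, -83.9, 80.3]
force: [0.0, 3.9, 9.1]
eef_pos: [491.9, -84.3, 77.5]
force: [0.2, 3.1, 9.7]
eef_pos: [491.9, -84.7, 75.6]
force: [-1.2, 6.1, 18.5]
```

```bash
python3 -m pendant '[[0,0,-0.002,0,0,0,-1],[0,0,-0.003,0,0,0,-1],[0,0,-0.003,0,0,0,-1],[0,0,-0.003,0,0,0,-1]]'|egrep 'clock|eef|force'
python3 - <<'E'
from h import *
s=ctrl.read_state();print(s['clock'])
for n in('side','top'): cv2.imwrite(f'pics/p1{n}.png',ctrl.get_image(n))
E
```

```text
clock: 16.8
eef_pos: [492.0, -85.0, 74.7]
force: [-2.7, 11.5, 36.0]
16.8
```

At the stop: the force jumped to 36 N and the travel was about 48 mm. I'll release fully and then press twice more.

```bash
python3 -m pendant '[[0,0,0.015,0,0,0,-1],[0,0,0.03,0,0,0,-1],[0,0,0.045,0,0,0,-1],[0,0,0.064,0,0,0,-1],[0,0,0.064,0,0,0,-1],[0,0,0.064,0,0,0,-1],[0,0,0.064,0,0,0,-1],[0,0,0.064,0,0,0,-1]]'
python3 - <<'E'
from h import *
b0=cv2.imread('pics/p1side.png');b=ctrl.get_image('side');t=ctrl.get_image('top')
cv2.imwrite('pics/p2side.png',b);cv2.imwrite('pics/p2top.png',t)
# tray interior: wood-coloured pixels inside tray polygon (floor z=5) in each view
c=np.array([580.3,-214.5,5]);u=np.array([.988,-.152,0]);v=np.array([.152,.988,0])
for n,im in(('side',cv2.imread('pics/side0.png')),('side',b0),('side',b),('top',t)):
    P=proj(n,[c+a*u+d*v for a,d in((50,75),(50,-75),(-55,-75),(-55,75))]).astype(np.int32)
    m=np.zeros(im.shape[:2],np.uint8);cv2.fillPoly(m,[P],255)
    h=cv2.cvtColor(im,cv2.COLOR_BGR2HSV);w=(m>0)&(h[...,0]<25)&(h[...,1]>70)&(h[...,2]>90)
    print(n,w.sum(),(m>0).sum())
E
```

```text
clock: 17.7
eef_pos: [490.4, -84.5, 133.9]
tool_rot: [-3.14, 0.612, 1.419]
force: [0.3, 0.2, -0.4]
width: 0.1
side 1108 1136
side 267 1136
side 272 1136
top 762 2051
```

One batten lies in the tray: it covers 24% of the floor, against 23% expected. Press 2.

```bash
python3 -m pendant '[[0,0,-0.012,0,0,0,-1],[0,0,-0.024,0,0,0,-1],[0,0,-0.034,0,0,0,-1],[0,0,-0.044,0,0,0,-1],[0,0,-0.052,0,0,0,-1],[0,0,-0.058,0,0,0,-1],[0,0,-0.0615,0,0,0,-1],[0,0,-0.0635,0,0,0,-1]]'|egrep 'clock|eef|force'; python3 -m pendant '[[0,0,0,0,0,0,-1],[0,0,0,0,0,0,-1],[0,0,0,0,0,0,-1],[0,0,0,0,0,0,-1]]'|egrep 'eef|force'; python3 -m pendant '[[0,0,0.015,0,0,0,-1],[0,0,0.03,0,0,0,-1],[0,0,0.045,0,0,0,-1],[0,0,0.0635,0,0,0,-1],[0,0,0.0635,0,0,0,-1],[0,0,0.0635,0,0,0,-1],[0,0,0.0635,0,0,0,-1],[0,0,0.0635,0,0,0,-1]]'
cat > t.py <<'E'
from h import *
import sys
b=ctrl.get_image('side');t=ctrl.get_image('top');cv2.imwrite(f'pics/{sys.argv[1]}side.png',b);cv2.imwrite(f'pics/{sys.argv[1]}top.png',t)
c=np.array([580.3,-214.5,5]);u=np.array([.988,-.152,0]);v=np.array([.152,.988,0])
for n,im in(('side',b),('top',t)):
    P=proj(n,[c+a*u+d*v for a,d in((50,75),(50,-75),(-55,-75),(-55,75))]).astype(np.int32)
    m=np.zeros(im.shape[:2],np.uint8);cv2.fillPoly(m,[P],255)
    h=cv2.cvtColor(im,cv2.COLOR_BGR2HSV);w=(m>0)&(h[...,0]<25)&(h[...,1]>70)&(h[...,2]>90)
    print(n,w.sum(),(m>0).sum())
E
python3 t.py p3
```

```text
clock: 18.6
eef_pos: [492.0, -84.9, 74.1]
force: [-3.3, 15.9, 48.1]
eef_pos: [492.0, -84.7, 74.5]
force: [-2.9, 12.9, 38.5]
clock: 19.8
eef_pos: [490.3, -84.5, 133.7]
tool_rot: [-3.14, 0.612, 1.419]
force: [0.1, -0.4, -0.5]
width: -0.2
side 512 1136
top 835 2051
```

Two battens are in the tray (45%). Press 3, then back away along the tool axis.

```bash
python3 -m pendant '[[0,0,-0.012,0,0,0,-1],[0,0,-0.024,0,0,0,-1],[0,0,-0.034,0,0,0,-1],[0,0,-0.044,0,0,0,-1],[0,0,-0.052,0,0,0,-1],[0,0,-0.058,0,0,0,-1],[0,0,-0.061,0,0,0,-1],[0,0,-0.0625,0,0,0,-1]]'|egrep 'clock|eef|force'; python3 -m pendant '[[0,0,0,0,0,0,-1],[0,0,0,0,0,0,-1],[0,0,0,0,0,0,-1],[0,0,0,0,0,0,-1]]'|egrep 'eef|force'; python3 -m pendant '[[0,0,0.015,0,0,0,-1],[0,0,0.03,0,0,0,-1],[0,0,0.045,0,0,0,-1],[0,0,0.0625,0,0,0,-1],[0,0,0.0625,0,0,0,-1],[0,0,0.0625,0,0,0,-1],[0,0,0.0625,0,0,0,-1],[0,0,0.0625,0,0,0,-1]]'
python3 t.py p4
python3 -m pendant '[[0.005,0.02,0.03,0,0,0,-1],[0.01,0.055,0.066,0,0,0,-1],[0.01,0.1,0.07,0,0,0,-1],[0.01,0.15,0.07,0,0,0,-1],[0.01,0.2,0.07,0,0,0,-1],[0.01,0.2,0.07,0,0,0,-1],[0.01,0.2,0.07,0,0,0,-1]]'
python3 t.py p5
python3 - <<'E'
import cv2,numpy as np
a=cv2.imread('pics/p5side.png');b=cv2.imread('pics/p5top.png')
f=lambda q:cv2.resize(q,None,fx=4,fy=4,interpolation=cv2.INTER_CUBIC)
cv2.imwrite('pics/fin.png',np.hstack([f(a[120:245,180:280]),f(b[170:295,310:410])]))
for n in('side','top'):
    d=cv2.absdiff(cv2.imread(f'pics/{n}0.png'),cv2.imread(f'pics/p5{n}.png')).max(2)
    R={'side':{'jar':(180,142,210,182),'brush':(122,170,178,215),'mug':(382,292,428,345)},'top':{'jar':(396,228,442,264),'brush':(418,145,444,224),'mug':(85,165,135,215)}}[n]
    print(n,{k:int((d[y0:y1,x0:x1]>40).sum()) for k,(x0,y0,x1,y1) in R.items()})
E
```

```text
clock: 20.7
eef_pos: [492.0, -84.7, 74.5]
force: [-3.4, 14.1, 40.2]
eef_pos: [492.0, -84.7, 74.8]
force: [-2.8, 10.7, 32.6]
clock: 21.9
eef_pos: [490.3, -84.4, 133.7]
tool_rot: [-3.14, 0.612, 1.419]
force: [-0.0, -0.0, -0.2]
width: -0.3
side 524 1136
top 817 2051
clock: 22.7
eef_pos: [500.8, 116.8, 203.9]
tool_rot: [-3.141, 0.612, 1.421]
force: [0.5, -0.4, -0.5]
width: -0.0
side 521 1136
top 815 2051
side {'jar': 0, 'brush': 0, 'mug': 288}
top {'jar': 0, 'brush': 0, 'mug': 570}
```

View pics/fin.png

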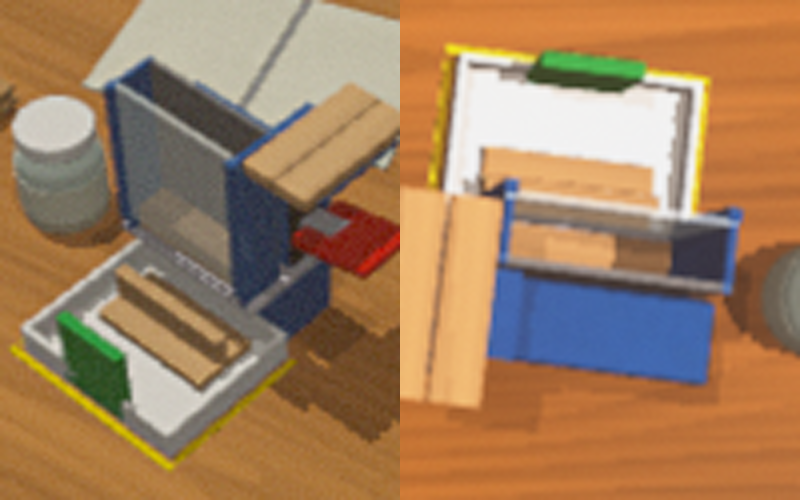

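The final view shows battens in the docked tray, one of them apparently standing on edge, and the lever up. The count and the changed pixels at the mug still need checking numerically.

Run:
```python
from h import *
o=np.array([519,-205.5,0]);u=np.array([.9884,-.1521,0]);v=np.array([.1521,.9884,0])
zs=np.arange(70,160,6)
for f in('side0','p1side','p2side','p3side','p5side'):
    im=cv2.GaussianBlur(cv2.imread(f'pics/{f}.png'),(3,3),0)
    P=np.mean([[im[int(round(y)),int(round(x))].astype(int) for x,y in proj('side',[o+15*u+k*v+[0,0,z] for z in zs])] for k in(-30,-20,-10,0,10)],0)
    print(f,[int(p[2]-p[0]) for p in P])
for n,(x0,y0,x1,y1) in(('side',(375,280,435,350)),('top',(80,160,140,220))):
    for f in(f'{n}0',f'p5{n}'):
        h=cv2.cvtColor(cv2.imread(f'pics/{f}.png')[y0:y1,x0:x1],cv2.COLOR_BGR2HSV);m=(h[...,0]>95)&(h[...,0]<130)&(h[...,1]>60)
        yy,xx=np.nonzero(m);print(f,len(xx),xx.min()+x0,xx.max()+x0,yy.min()+y0,yy.max()+y0)
```

```text
side0 [4, 12, 22, 29, 26, 23, 23, 23, 23, 23, 23, 25, 29, 33, 33]
p1side [6, 7, 9, 16, 20, 23, 23, 22, 22, 22, 24, 28, 31, 33, 32]
p2side [6, 7, 14, 23, 23, 23, 23, 23, 23, 24, 28, 30, 32, 32, 30]
p3side [6, 7, 13, 24, 24, 22, 22, 24, 27, 30, 30, 31, 30, 25, 22]
p5side [7, 8, 14, 23, 24, 24, 26, 29, 29, 29, 29, 27, 22, 15, 8]
side0 874 386 422 296 342
p5side 996 386 422 295 342
top0 633 90 126 169 206
p5top 857 90 129 169 206
```

Run:
```python
from h import *
o=np.array([519,-205.5,0]);u=np.array([.9884,-.1521,0]);v=np.array([.1521,.9884,0])
F=lambda xs,zs:((proj('side',[o-x*u+y*v+[0,0,z] for x in xs for z in zs for y in(-60,60)])-[180,120])*4).round().astype(int).tolist()
print('flat on floor, x -61/-31 top z17',F((-61,-31),(17,)))
print('2nd layer z29',F((-61,-31),(29,)))
print('on lip z75/87, x -30/-22',F((-30,-22),(75,87)))
# invert: raised piece's upper edge and flat piece's front edge to dispenser x,y for several z
for nm,pts in(('raised',[(118,265),(235,350)]),('flatfront',[(100,312),(200,382)]),('flat right',[(250,345),(250,345)])):
    for z in(17,29,35,47,81):
        r=ray('side',crop(pts,4,180,120),z)-o-[0,0,0]
        print(nm,z,[(round(-float(q@u)),round(-float(q@v))) for q in r])
for f in('p3side','p5side'):
    im=cv2.imread(f'pics/{f}.png')
    for k in(-30,0,30):  # brightness profile along dispenser x across the tray, floor level
        print(f,k,[int(im[int(round(y)),int(round(x))][2]) - int(im[int(round(y)),int(round(x))][0]) for x,y in proj('side',[o+a*u+k*v+[0,0,5] for a in range(10,125,5)])])
```

```text
flat on floor, x -61/-31 top z17 [[101, 304], [203, 377], [127, 284], [229, 355]]
2nd layer z29 [[100, 295], [203, 367], [126, 275], [228, 346]]
on lip z75/87, x -30/-22 [[122, 237], [226, 309], [120, 227], [226, 299], [128, 232], [233, 303], [127, 222], [233, 293]]
raised 17 [(-20, 84), (-23, -58)]
raised 29 [(-27, 75), (-30, -65)]
raised 35 [(-31, 71), (-33, -69)]
raised 47 [(-37, 62), (-40, -76)]
raised 81 [(-57, 37), (-60, -97)]
flatfront 17 [(-68, 57), (-67, -60)]
flatfront 29 [(-74, 48), (-73, -67)]
flatfront 35 [(-77, 44), (-76, -71)]
flatfront 47 [(-84, 35), (-83, -78)]
flatfront 81 [(-102, 11), (-101, -98)]
flat right 17 [(-11, -64), (-11, -64)]
flat right 29 [(-18, -71), (-18, -71)]
flat right 35 [(-21, -74), (-21, -74)]
flat right 47 [(-28, -81), (-28, -81)]
flat right 81 [(-48, -102), (-48, -102)]
p3side -30 [59, 62, 87, 75, 69, 81, 80, 84, 82, 89, 82, 65, 14, 13, 7, -14, -6, 15, 17, 14, 17, 13, 8]
p3side 0 [69, 84, 88, 86, 63, 76, 85, 87, 81, 86, 87, 41, 12, 13, 13, 15, 13, 9, 10, 15, 9, 12, 10]
p3side 30 [69, 87, 87, 82, 77, 78, 84, 86, 86, 89, 90, 76, 20, 12, 15, 14, 15, 14, 13, 13, 14, 15, 17]
p5side -30 [72, 85, 70, 48, 53, 49, 82, 86, 87, 86, 79, 57, 13, 13, 6, -19, -8, 17, 10, 10, 9, 11, 10]
p5side 0 [80, 88, 83, 53, 43, 52, 87, 86, 84, 85, 83, 27, 13, 12, 13, 13, 15, 13, 11, 11, 10, 13, 17]
p5side 30 [78, 88, 76, 47, 44, 47, 88, 83, 84, 89, 88, 71, 18, 12, 14, 13, 14, 14, 14, 13, 13, 14, 14]
```

The window stack dropped about 12 mm with each press, so three battens left and two remain. The third lies in the tray on top of the other two: its corners fit a height well below the lip, so it isn't hung up. The mug's outline is unchanged, so that difference was only shadow. I'm handing in.

```bash
python3 -c "
from cell import ctrl
print(ctrl.read_state()['clock'],ctrl.finish_job())"
```

```text
the job is handed in; nothing more can be done
22.8 None
```

I docked the tray with its green tab facing away from the machine and pressed the lever fully down three times. It was let all the way up after each press. Three battens are in the tray and two are left in the machine. The job was handed in at 22.8 s with the robot clear of everything.

**What the last checks showed**
- **Tray:** its centre measured about 1–2 mm from the dock point. One edge suggested a yaw error of about 1°, within reading error.
- **Presses:** each one reached the stop, with about 48 mm of travel and 33–38 N held at the stop. The force peaked at 48 N on the second press and the fingertips alone touched the paddle.
- **Battens:** the stack in the window sank by about one batten per press. The first two lie flat side by side and the third rests on top of them. I couldn't tell whether the third is quite flat or slightly tilted. It sits well below the lip and did not move between the last two pictures.
- **Jar, mug and brush:** no changed pixels at the jar or brush. Some pixels changed at the mug, but its outline stayed in place, so I put that down to shadow.

**What disagreed**
- **Tool length:** the true fingertip sits about 36–38 mm behind the reported TCP. Because of this the first grasp closed above the tab. A probe then pressed the tab's top with 51 N before I worked it out, and the tray did not move.

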